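# Close and clamp the can opener tin

### The job

The small white tin has been loaded with the can opener head: close it up. Lift the rectangular wooden lid out of the plate rack, where it stands on edge, lay it flat on the free worktop with its handle up and let go of it; then take it by its handle and put it on the tin so that it sits fully home, and swing the tin's steel clamp all the way down onto the lid. Leave the other things on the worktop where they are.

Things in the scene. Friction and masses are not known exactly. Their poses are not given: they have to be found in the camera images.
- tin: White steel tin, open on top, fixed: outside 110 (its x) by 150 (y) by 70 mm high, walls and floor 4 mm, inside 102 by 142 mm. Origin: centre of its underside; z up. Outside its -y end wall is a steel hinge block with the swing clamp. The can opener head lies inside, below the rim. Stands on either side of the worktop, turned up to 0.35 rad.
- clamp_hinge (a point): Pivot of the clamp, fixed on the tin at (0, -88, 82.5) mm in the tin's frame; the hinge axis is the tin's x. Two 6 mm wide lugs flank it and reach 92 mm up, outside the lid's outline.
- clamp_tip (a point): Middle of the free end of the clamp arm, a plain steel bar 56 mm long from the pivot, 22 mm wide, 8 mm thick. Standing open the arm points up and leans outward, away from the tin; closed it lies level along the tin's +y, its underside 0.5 mm above the seated lid.
- clamp (a joint): Angle of the clamp arm in rad: 0 closed (level, over the lid), pi/2 straight up, at most 2.3 (leaning outward). The hinge is stiff (about 2 N at the tip) and stays where it is left; it cannot close fully on a lid that is not home.
- lid: Loose wooden lid, 0.16 kg: plate 110 (its x) by 150 (y) by 8 mm; underneath two cleats 96 (x) by 10 (y) by 8 mm deep, centred at y = -63 and 63 mm, with 3 mm play inside the tin. Origin: centre of the plate's underside; z towards the handle. Starts on edge in the rack, z level (rack's +x), x down. Lying on the worktop its origin is 8 mm up, home on the tin 70 mm. Fits either way round.
- lid_handle (a point): Centre of the lid's bar handle, in the lid's frame at (0, 0, 21) mm: the wooden bar is 14 mm (lid x) by 44 mm (lid y) and 26 mm high, in the middle of the plate; its top is at z = 34 mm.
- lid_edge (a point): Middle of the lid's 150 mm long edge that is uppermost in the rack, 122 mm above the worktop; in the lid's frame at (-55, 0, 4) mm. Around it, 50 mm to either side, the plate is a bare 8 mm thick; the handle bar begins 48 mm below it.
- rack: Wooden plate rack, fixed: base 130 (its x) by 120 (y) by 12 mm, four rows of two upright 8 mm pegs, 54 mm high, at y = -30 and 30 mm. The lid stands in the 11 mm middle slot at x = 0. Origin: centre of its underside; x away from the robot. Tin and rack stand left and right, either way round; the worktop between them, about 0.53 m ahead of the robot, is free.
- corkscrew: Smoky-grey plastic lever-pull corkscrew lying at the back, about 190 by 85 by 32 mm; origin at its underside. A bystander.
- jar_grip: Olive-green bakelite jar grip, a domed disc of 90 mm diameter, 30 mm high; origin at the centre of its underside. A bystander.
- jar: Closed glass jar, 72 mm in diameter, 110 mm high; origin at the centre of its underside. A bystander.
- mug: White mug, 80 mm in diameter, 90 mm high; origin at the centre of its underside. A bystander.
- cap1: Gold-lacquered crown cap, 32 mm in diameter, 7 mm high, towards the back; origin at the centre of its underside. A bystander.
- cap2: A second such crown cap, nearer the robot. A bystander.

How it is judged:
By the outcome, as a careful person would: the job done as asked, in the order asked, and still so for the second after the job is handed in, with the robot touching nothing.
It also fails if it takes over 72 s, if anything falls off the work surface, if the arm or the gripper's body presses on something with over 40 N, if the wrist force passes 120 N, or if a joint passes its speed limit or range.

### The arm

A 6-joint arm with a two-finger parallel gripper is mounted at the origin on the work surface. World frame = base frame: x ahead of the robot, y to its left, z up, the work surface at z = 0. Lengths are in m, angles in rad, forces in N, time in s.
With the tool pointing down it reaches from about 0.35 to 0.775 m from the base axis. Payload 7.3 kg.
Tool frame: the origin (TCP) lies on the front face of the gripper's body, between the roots of the fingers; the fingertips stand ahead of it and the grasp point (between the pads) lies 47 mm ahead of it (finger_overhang is the z of the fingertips in the tool frame, in m); z points along the fingers, y is the line along which they close (so a half turn about z gives the same grasp; the last joint's range is limited). The gripper opens to 92 mm and grips with 3 to 60 N. Pads are 19 mm wide; open, the fingers measure 130 mm over their backs; the gripper's body (75 mm by 190 mm) begins 47 mm behind the grasp point.
Start: joints at [1.137, 0.342, 1.524, -0, 1.275, -0.146], TCP at [0.149, 0.503, 0.292] pointing down, gripper open.
Joint ranges: [-2.53, 2.53], [-0.77, 2.02], [0.04, 2.7], [-1, 4.14], [0.28, 2.66], [-3.11, 3.11]. Speed limits (rad/s): [2.57, 2.57, 3.14, 3.14, 3.14, 3.14].

### API

Orientations are given as [roll, pitch, yaw] about the fixed x, y, z axes, in that order (R = Rz(yaw) Ry(pitch) Rx(roll)).
In Python, from cell import * gives the robot as it stands. The module is installed in compiled form; this text tells all that it offers.
- The arm moves only by the tool arm_command, never from a script. Its argument "series" is a list of rows, each an object of numbers: "x", "y", "z": the shift along the tool's x, y, z in mm; "rx", "ry", "rz": the turn, a rotation vector about the tool's x, y, z in degrees. A call has 1 to 20 rows; each row is the pose to reach, as a shift and turn from the pose commanded when the call began, along the tool's axes at that moment; what a row does not reach only later rows make up. A row lasts 1/10 s, in which the tool goes at most 50 mm and 8.59 degrees, less where a joint would pass 70% of its speed; a pose out of reach is approached as far as the arm can. A call with a gripper value outside its range is refused whole. "hand" is the finger opening in mm, from 0 to 91.8, set as the call begins (left out, the last holds). The fingers move at their own pace and stop on an object; "squeeze" is the grip in N (left out, the last holds). Time passes only in rows, so rows that repeat a pose let the fingers close. It gives the time, the measured TCP pose, the force, the opening and the grip force at its end, in the units of the state.
- observe(): the state, without advancing time (a new reading comes with each control period).
- read_camera(name): name is "side" or "top"; returns a dict with "pixels" (400x640x3 uint8, blue, green, red), "K" (3x3 intrinsics, pixels), "rvec" (rotation vector, rad) and "tvec" (3), from world to camera coordinates, as OpenCV has them. Camera axes: x right, y down, z forward; pixel columns grow to the right and rows downward; lengths in m; the calibration is good to about 2 mm. A picture is of the moment at which its call begins. There is no depth.
- hand_in(): hands the job in; it is judged then, once.
Trained networks look in a picture, given as the dict that the camera call returned (one of the last four; its "shot" number tells which), for a name from the list of things; names that differ only in an ending like _2 or _b are one class to them, and where a whole thing is asked for, a point or a joint stands for the part that bears it (a point fixed in the world has none). Each returns a list of dicts, best first, with "confidence" (0 to 1); they miss things now and then, are a little off and sometimes report something else, mostly with a low value. They report only what shows in the picture. A call takes as long as a camera call.
- boxes_of(picture, query): "point" ([x, y, z] in m, in world coordinates, good to about 4 mm: the middle of the surface that is visible of it).
- trace(picture, query): "pixels" (400x640 bool, what is visible of it).
- mark_of(picture, query): "point" ([x, y, z] in m, in world coordinates, good to about 4 mm: a listed point, or the origin of a listed thing).
The state is a dict: "time": time; "qpos": joint angles; "qvel": joint speeds; "joint_efforts": joint torques, N m; "tool_pos": TCP position; "tool_rot": TCP orientation; "contact_force": force on the tool from outside, world axes, zero at the start; "torque": the same for the moment, N m; "opening": finger opening in m; "grip_force": force on a finger pad.
Only numpy, scipy, OpenCV 4.12 (cv2) and the standard library are available. Lean on these libraries where they do the work, as an engineer would, in place of code of your own. Each camera call takes 0.05 s, during which the arm holds its last target. There are 200 camera calls.

## Working session

There is one attempt and no reset: what is moved stays moved. The work goes in short steps, Python scripts to look and compute and a tool call to move; the robot and the scene stay as the last step left them, time stands still between calls to the robot, and variables do not carry over. Pictures are saved under pics/ and viewed, at most 13 in all, crops included, and the job is handed in when it is done.

Besides the shell and the picture viewer there is one more tool, called after "Call:" in YAML: its name, and indented under it one key for each argument. arm_command: Moves the arm, as the interface text tells. Its arguments: {"type":"object","properties":{"series":{"type":"array"},"hand":{"type":"number"},"squeeze":{"type":"number"}},"required":["series"]}

```bash
mkdir -p pics
cat > h.py <<'E'
from cell import *
import numpy as np, cv2
from scipy.spatial.transform import Rotation as R
def T(s=None):
    s=s or observe(); return np.array(s["tool_pos"]),R.from_euler('xyz',s["tool_rot"])
def rel(p,rot,s=None):
    p0,r0=T(s); return np.round(r0.inv().apply(np.array(p)-p0)*1000,1), np.round((r0.inv()*rot).as_rotvec(degrees=True),2)
E
python3 - <<'E'
from h import *
s=observe(); print(s["tool_pos"],s["tool_rot"],s["opening"],finger_overhang if 'finger_overhang' in dir() else '')
for c in ("top","side"):
    p=read_camera(c); cv2.imwrite(f"pics/{c}0.png",p["pixels"])
    for q in ("tin","clamp_hinge","clamp_tip","lid","lid_handle","lid_edge","rack","corkscrew","jar_grip","jar","mug","cap1","cap2"):
        r=mark_of(p,q)
        print(c,q,[(np.round(d["point"],4).tolist(),round(d["confidence"],2)) for d in r[:2]])
E
```

```text
[0.14886939 0.5031146  0.29152971] [-3.14000506e+00 -2.04587255e-04  2.85376224e+00] 0.09202539889261425 0.0655
top tin [([0.5495, -0.251, 0.0017], 0.88)]
top clamp_hinge [([0.5588, -0.3346, 0.0791], 0.83)]
top clamp_tip [([0.5621, -0.362, 0.1311], 0.73)]
top lid [([0.4584, 0.2335, 0.0659], 0.76)]
top lid_handle [([0.4776, 0.2311, 0.0672], 0.92)]
top lid_edge [([0.5536, -0.2518, 0.0016], 0.53)]
top rack [([0.4633, 0.2297, 0.0033], 0.93)]
top corkscrew [([0.7876, 0.1047, -0.0005], 0.85)]
top jar_grip []
top jar [([0.7717, -0.2154, -0.0004], 0.91)]
top mug [([0.7335, 0.3272, -0.0012], 0.71)]
top cap1 [([0.6775, 0.0288, 0.0002], 0.54), ([0.3811, 0.0463, -0.001], 0.43)]
top cap2 [([0.6775, 0.0288, 0.0002], 0.54), ([0.3811, 0.0463, -0.001], 0.43)]
side tin [([0.5551, -0.2497, -0.0027], 0.79)]
side clamp_hinge [([0.5626, -0.3412, 0.0797], 0.68)]
side clamp_tip [([0.5619, -0.3414, 0.0792], 0.59), ([0.5586, -0.3636, 0.1262], 0.44)]
side lid [([0.4582, 0.2352, 0.0673], 0.89), ([0.3761, 0.0443, 0.0016], 0.56)]
side lid_handle [([0.4767, 0.2286, 0.0637], 0.89)]
side lid_edge [([0.4602, 0.2319, 0.12], 0.63)]
side rack [([0.4631, 0.2313, 0.0026], 0.65), ([0.4612, 0.2319, 0.121], 0.28)]
side corkscrew [([0.7876, 0.1094, -0.0041], 0.63)]
side jar_grip [([0.7496, -0.1035, -0.0004], 0.85)]
side jar [([0.7654, -0.2143, 0.0012], 0.83), ([0.6783, 0.0271, -0.0007], 0.68)]
side mug [([0.7339, 0.3227, -0.004], 0.59)]
side cap1 [([0.6745, 0.0283, 0.0004], 0.54), ([0.3754, 0.048, 0.0031], 0.46)]
side cap2 [([0.6745, 0.0283, 0.0004], 0.54), ([0.3754, 0.048, 0.0031], 0.46)]
```

View pics/top0.png

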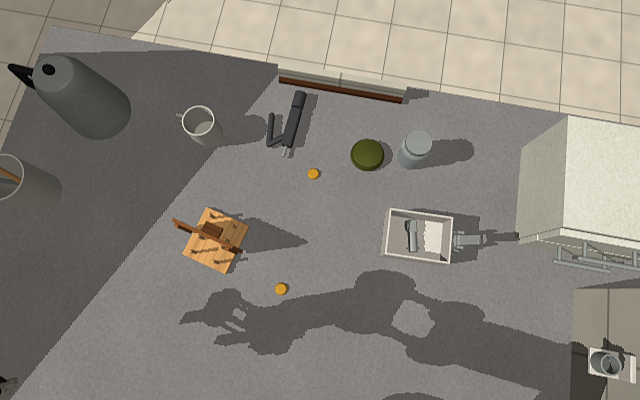

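View pics/side0.png

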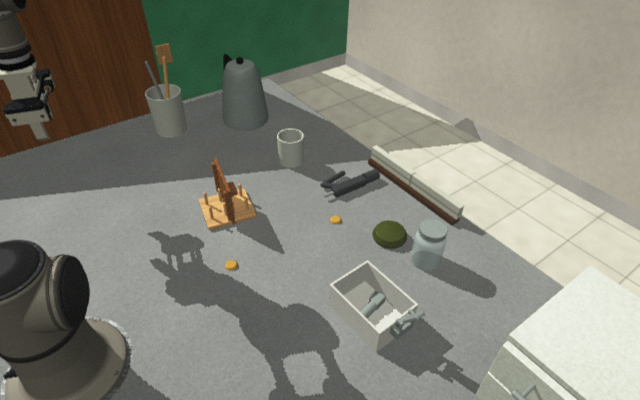

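```bash
cat >> h.py <<'E'
def box(a,b): return np.array([[x,y,z] for x in (a[0],b[0]) for y in (a[1],b[1]) for z in (a[2],b[2])])/1000.
LID=[box((-55,-75,0),(55,75,8)),box((-7,-22,8),(7,22,34)),box((-48,-68,-8),(48,-58,0)),box((-48,58,-8),(48,68,0))]
def sil(parts,p,S=4):
    m=np.zeros((400*S,640*S),np.uint8)
    for X in parts:
        u=cv2.projectPoints(X,np.array(p["rvec"],float),np.array(p["tvec"],float),np.array(p["K"],float),None)[0].reshape(-1,2)
        h=cv2.convexHull(np.round((u+.5)*S*16).astype(np.int32)); cv2.fillConvexPoly(m,h,1,shift=4)
    return cv2.resize(m.astype(np.float32),(640,400),interpolation=cv2.INTER_AREA)
def fit(model,obs,bounds,seed=0):
    from scipy.optimize import differential_evolution as DE
    def cost(v):
        c=0
        for p,m in obs:
            a=sil(model(v),p); c+=1-np.minimum(a,m).sum()/max(np.maximum(a,m).sum(),1)
        return c
    r=DE(cost,bounds,maxiter=40,popsize=8,seed=seed,tol=1e-4); return np.round(r.x,4),round(r.fun,3)
def obs(name,cams=("top","side")):
    o=[]
    for c in cams:
        p=read_camera(c); t=trace(p,name)
        if t: o.append((p,t[0]["pixels"].astype(np.float32))); print(c,name,t[0]["confidence"],t[0]["pixels"].sum())
    return o
def place(parts,rot,pos): return [rot.apply(X)+pos for X in parts]
def tin_model(v,lid=False):
    x,y,w,a=v
    arm=box((-11,0,-4),(11,56,4)); arm=R.from_euler('x',a).apply(arm)+[0,-.088,.0825]
    P=[box((-55,-75,0),(55,75,70)),arm,box((-17,-96,70),(-11,-80,92)),box((11,-96,70),(17,-80,92))]
    return place(P,R.from_euler('z',w),[x,y,0])
def lidrack_model(v):
    x,y,w=v
    r=R.from_euler('z',w)*R.from_matrix(np.array([[0,0,1],[0,1,0],[-1,0,0]]))
    return place(LID,r,[x,y,.067])
E
cat > m1.py <<'E'
from h import *
o=obs("tin"); print(fit(tin_model,o,[(.53,.575),(-.275,-.23),(-.4,.4),(1.4,2.3)]))
for k in o: print(fit(tin_model,[k],[(.53,.575),(-.275,-.23),(-.4,.4),(1.4,2.3)]))
o2=obs("lid"); print(fit(lidrack_model,o2,[(.44,.48),(.21,.25),(-.45,.45)]))
for k in o2: print(fit(lidrack_model,[k],[(.44,.48),(.21,.25),(-.45,.45)]))
vis=[]
for (p,m),(p2,m2) in zip(o,o2):
    im=p["pixels"].copy()
    for q in (m,m2):
        c,_=cv2.findContours(q.astype(np.uint8),0,1); cv2.drawContours(im,c,-1,(0,0,255),1)
    vis.append(im)
a=cv2.resize(vis[0][180:290,160:490],None,fx=2.4,fy=2.4); b=cv2.resize(vis[1][140:360,180:440],None,fx=1.5,fy=1.5)
W=800;out=np.zeros((600,W,3),np.uint8); out[:a.shape[0],:a.shape[1]]=a[:,:W]; out[264:264+b.shape[0],:b.shape[1]]=b[:336]
cv2.imwrite("pics/m1.png",out)
E
python3 m1.py
```

```text
top tin 0.79 3390
side tin 0.91 4524
(array([ 0.5575, -0.2487,  0.041 ,  2.1312]), np.float64(0.278))
(array([ 0.5573, -0.2473,  0.0446,  1.9921]), np.float64(0.151))
(array([ 0.5572, -0.2507,  0.0288,  2.1018]), np.float64(0.109))
top lid 0.81 652
side lid 0.9 695
(array([ 0.4601,  0.2338, -0.2338]), np.float64(0.236))
(array([ 0.46  ,  0.2345, -0.2317]), np.float64(0.094))
(array([ 0.4598,  0.2289, -0.228 ]), np.float64(0.109))
```

View pics/m1.png

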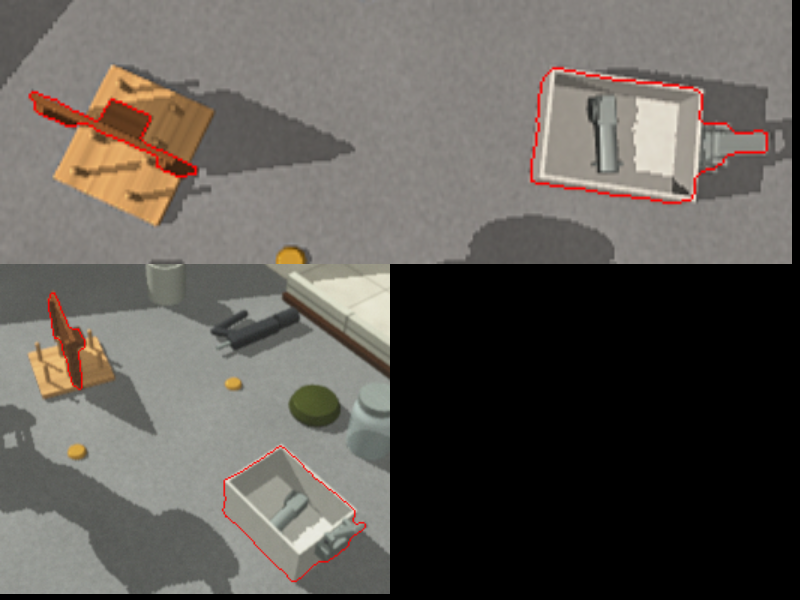

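The masks match the picture: the lid's edge runs from about (173,222) to (243,250) in the top view. The tin is around (418,235), with its clamp to the right at about (465,240).

Run:
```python
from h import *
D=R.from_euler('xyz',[np.pi,0,1.338])
for z in (.225,.146): print(rel([.463,.232,z],D))
print(observe()["time"])
```

```text
(array([-378.1, -171.2,   67.2]), array([ 1.000e-02, -1.000e-02,  8.685e+01]))
(array([-378.1, -171.2,  146.2]), array([ 1.000e-02, -1.000e-02,  8.685e+01]))
1.8
```

Call:
arm_command:
  series:
    - {"x": -378,"y": -171,"z": 67,"rz": 86.9}
    - {"x": -378,"y": -171,"z": 67,"rz": 86.9}
    - {"x": -378,"y": -171,"z": 67,"rz": 86.9}
    - {"x": -378,"y": -171,"z": 67,"rz": 86.9}
    - {"x": -378,"y": -171,"z": 67,"rz": 86.9}
    - {"x": -378,"y": -171,"z": 67,"rz": 86.9}
    - {"x": -378,"y": -171,"z": 67,"rz": 86.9}
    - {"x": -378,"y": -171,"z": 67,"rz": 86.9}
    - {"x": -378,"y": -171,"z": 67,"rz": 86.9}
    - {"x": -378,"y": -171,"z": 67,"rz": 86.9}
    - {"x": -378,"y": -171,"z": 67,"rz": 86.9}
    - {"x": -378,"y": -171,"z": 67,"rz": 86.9}
    - {"x": -378,"y": -171,"z": 67,"rz": 86.9}
    - {"x": -378,"y": -171,"z": 67,"rz": 86.9}
  hand: 60
  squeeze: 30

```text
invalid input
```

Call:
arm_command:
  series:
    - {"x": -378,"y": -171,"z": 67,"rx": 0,"ry": 0,"rz": 86.9}
    - {"x": -378,"y": -171,"z": 67,"rx": 0,"ry": 0,"rz": 86.9}
    - {"x": -378,"y": -171,"z": 67,"rx": 0,"ry": 0,"rz": 86.9}
    - {"x": -378,"y": -171,"z": 67,"rx": 0,"ry": 0,"rz": 86.9}
    - {"x": -378,"y": -171,"z": 67,"rx": 0,"ry": 0,"rz": 86.9}
    - {"x": -378,"y": -171,"z": 67,"rx": 0,"ry": 0,"rz": 86.9}
    - {"x": -378,"y": -171,"z": 67,"rx": 0,"ry": 0,"rz": 86.9}
    - {"x": -378,"y": -171,"z": 67,"rx": 0,"ry": 0,"rz": 86.9}
    - {"x": -378,"y": -171,"z": 67,"rx": 0,"ry": 0,"rz": 86.9}
    - {"x": -378,"y": -171,"z": 67,"rx": 0,"ry": 0,"rz": 86.9}
    - {"x": -378,"y": -171,"z": 67,"rx": 0,"ry": 0,"rz": 86.9}
    - {"x": -378,"y": -171,"z": 67,"rx": 0,"ry": 0,"rz": 86.9}
    - {"x": -378,"y": -171,"z": 67,"rx": 0,"ry": 0,"rz": 86.9}
  hand: 60
  squeeze: 30

```text
time: 3.1
tool_pos: [0.4626, 0.2326, 0.2254]
tool_rot: [3.141, -0.0, 1.341]
contact_force: [0.7, 0.0, 0.7]
opening: 0.0602
grip_force: 0.0
```

Now down onto the edge, grip, and check.

Call:
arm_command:
  series:
    - {"x": 0,"y": 0,"z": 40,"rx": 0,"ry": 0,"rz": 0}
    - {"x": 0,"y": 0,"z": 65,"rx": 0,"ry": 0,"rz": 0}
    - {"x": 0,"y": 0,"z": 79,"rx": 0,"ry": 0,"rz": 0}
    - {"x": 0,"y": 0,"z": 79,"rx": 0,"ry": 0,"rz": 0}

```text
time: 3.5
tool_pos: [0.4615, 0.2323, 0.1446]
tool_rot: [-3.138, 0.002, 1.34]
contact_force: [-1.4, 0.2, 0.2]
opening: 0.0602
grip_force: 0.0
```

Call:
arm_command:
  series:
    - {"x": 0,"y": 0,"z": 0,"rx": 0,"ry": 0,"rz": 0}
    - {"x": 0,"y": 0,"z": 0,"rx": 0,"ry": 0,"rz": 0}
    - {"x": 0,"y": 0,"z": 0,"rx": 0,"ry": 0,"rz": 0}
    - {"x": 0,"y": 0,"z": 0,"rx": 0,"ry": 0,"rz": 0}
    - {"x": 0,"y": 0,"z": 0,"rx": 0,"ry": 0,"rz": 0}
  hand: 0

```text
time: 4.0
tool_pos: [0.4631, 0.2322, 0.1467]
tool_rot: [3.141, -0.001, 1.337]
contact_force: [-0.5, 0.3, -0.9]
opening: 0.0246
grip_force: 0.0
```

Call:
arm_command:
  series:
    - {"x": 0,"y": 0,"z": 0,"rx": 0,"ry": 0,"rz": 0}
    - {"x": 0,"y": 0,"z": 0,"rx": 0,"ry": 0,"rz": 0}
    - {"x": 0,"y": 0,"z": 0,"rx": 0,"ry": 0,"rz": 0}
    - {"x": 0,"y": 0,"z": 0,"rx": 0,"ry": 0,"rz": 0}

```text
time: 4.4
tool_pos: [0.463, 0.2322, 0.1463]
tool_rot: [3.141, -0.0, 1.337]
contact_force: [0.0, -0.1, 1.6]
opening: 0.0078
grip_force: 30.0
```

Run:
```python
from h import *
a=np.radians(50)
D=R.from_euler('y',-a)*R.from_euler('xyz',[np.pi,0,np.pi/2])
print(D.apply([0,0,1]),D.apply([0,1,0]))
print(rel([.463,.232,.27],T()[1]))
for z in (.24,.094): print(rel([.505,-.02,z],D), T()[1].apply(rel([.505,-.02,z],D)[0]))
```

```text
[ 7.66044443e-01 -5.55111512e-17 -6.42787610e-01] [ 6.42787610e-01 -1.66533454e-16  7.66044443e-01]
(array([-1.000e-01,  1.000e-01, -1.237e+02]), array([0., 0., 0.]))
(array([-235.6,   99.3,  -93.7]), array([-49.76,   5.84, -12.53])) [  42.03900969 -252.19596399   93.68808575]
(array([-235.6,   99.3,   52.3]), array([-49.76,   5.84, -12.53])) [  42.06016705 -252.18553918  -52.31191235]
```

Call:
arm_command:
  series:
    - {"x": 0,"y": 0,"z": -30,"rx": 0,"ry": 0,"rz": 0}
    - {"x": 0,"y": 0,"z": -75,"rx": 0,"ry": 0,"rz": 0}
    - {"x": 0,"y": 0,"z": -120,"rx": 0,"ry": 0,"rz": 0}
    - {"x": 0,"y": 0,"z": -120,"rx": 0,"ry": 0,"rz": 0}

```text
time: 4.8
tool_pos: [0.4652, 0.233, 0.272]
tool_rot: [3.132, -0.006, 1.337]
contact_force: [0.2, -0.4, -2.3]
opening: 0.0077
grip_force: 30.0
```

Run:
```python
from h import *
a=np.radians(50)
D=R.from_euler('y',-a)*R.from_euler('xyz',[np.pi,0,np.pi/2])
for z in (.24,.094): print(rel([.505,-.02,z],D))
s=observe(); print(s["tool_pos"],s["opening"],s["grip_force"],s["contact_force"],s["qpos"])
```

```text
(array([-237.1,   97. ,   31.5]), array([-49.17,   5.57, -12.64]))
(array([-238. ,   95.6,  177.5]), array([-49.17,   5.57, -12.64]))
[0.46515069 0.23298347 0.27204441] 0.007712142229516199 29.99802052974701 [ 0.20975541 -0.36133263 -2.28535686] [3.16880650e-01 3.45486891e-01 1.57746940e+00 1.73128425e-04
 1.20716076e+00 5.50441782e-01]
```

Call:
arm_command:
  series:
    - {"x": -236,"y": 99,"z": 26,"rx": -49.8,"ry": 5.8,"rz": -12.5}
    - {"x": -236,"y": 99,"z": 26,"rx": -49.8,"ry": 5.8,"rz": -12.5}
    - {"x": -236,"y": 99,"z": 26,"rx": -49.8,"ry": 5.8,"rz": -12.5}
    - {"x": -236,"y": 99,"z": 26,"rx": -49.8,"ry": 5.8,"rz": -12.5}
    - {"x": -236,"y": 99,"z": 26,"rx": -49.8,"ry": 5.8,"rz": -12.5}
    - {"x": -236,"y": 99,"z": 26,"rx": -49.8,"ry": 5.8,"rz": -12.5}
    - {"x": -236,"y": 99,"z": 26,"rx": -49.8,"ry": 5.8,"rz": -12.5}
    - {"x": -236,"y": 99,"z": 26,"rx": -49.8,"ry": 5.8,"rz": -12.5}
    - {"x": -236,"y": 99,"z": 26,"rx": -49.8,"ry": 5.8,"rz": -12.5}
    - {"x": -236,"y": 99,"z": 26,"rx": -49.8,"ry": 5.8,"rz": -12.5}
    - {"x": -236,"y": 99,"z": 26,"rx": -49.8,"ry": 5.8,"rz": -12.5}

```text
time: 5.9
tool_pos: [0.5032, 0.0014, 0.2403]
tool_rot: [2.375, -0.082, 1.613]
contact_force: [0.7, 1.0, -1.4]
opening: 0.008
grip_force: 30.0
```

Run:
```python
from h import *
a=np.radians(50)
D=R.from_euler('y',-a)*R.from_euler('xyz',[np.pi,0,np.pi/2])
for z in (.24,.094): print(rel([.505,-.02,z],D))
s=observe(); print(s["tool_pos"],s["opening"],s["grip_force"],s["contact_force"],s["qpos"])
p=read_camera("side"); cv2.imwrite("pics/s2.png",p["pixels"])
```

```text
(array([-21.4,   1.6,  -0.4]), array([-6.15, -4.96, -1.77]))
(array([-33.3, -99.3, 104.4]), array([-6.15, -4.96, -1.77]))
[0.50321165 0.00138156 0.24031146] 0.007951206291962219 29.999547600746155 [ 0.68899809  1.00338779 -1.40640007] [-0.29735771  0.16646577  2.18647501  1.35864026  0.29741566 -1.54507057]
```

View pics/s2.png

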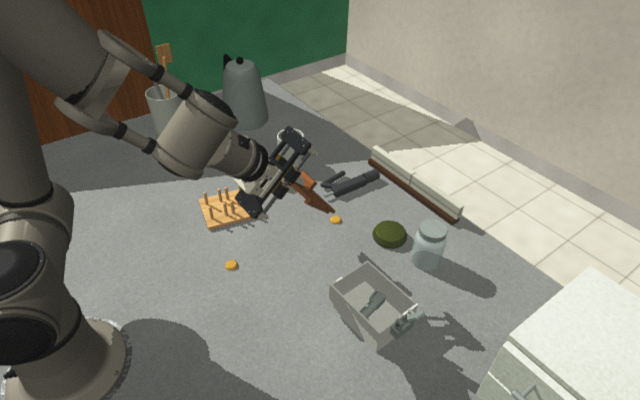

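The lid hangs in the gripper at around (315,190), partly tilted, and the rack at (225,205) is empty. The wrist is at its j5 limit, so I'll use a steeper tilt of 25° and let the lid down on the lower finger.

Run:
```python
from h import *
for al in (25,):
  D=R.from_euler('y',-np.radians(al))*R.from_euler('xyz',[np.pi,0,np.pi/2])
  print(rel([.555,-.02,.25],D))
s=observe(); print(s["tool_pos"],s["tool_rot"])
```

```text
(array([-22.7,  44.9,  26.9]), array([18.93, -5.21, -0.55]))
[0.5030821  0.0012959  0.23999323] [ 2.3728713  -0.08002578  1.61416008]
```

Call:
arm_command:
  series:
    - {"x": -23,"y": 45,"z": 27,"rx": 18.9,"ry": -5.2,"rz": -0.5}
    - {"x": -23,"y": 45,"z": 27,"rx": 18.9,"ry": -5.2,"rz": -0.5}
    - {"x": -23,"y": 45,"z": 27,"rx": 18.9,"ry": -5.2,"rz": -0.5}
    - {"x": -23,"y": 45,"z": 27,"rx": 18.9,"ry": -5.2,"rz": -0.5}
    - {"x": -23,"y": 45,"z": 27,"rx": 18.9,"ry": -5.2,"rz": -0.5}
    - {"x": -23,"y": 45,"z": 27,"rx": 18.9,"ry": -5.2,"rz": -0.5}
    - {"x": -23,"y": 45,"z": 27,"rx": 18.9,"ry": -5.2,"rz": -0.5}
    - {"x": -23,"y": 45,"z": 27,"rx": 18.9,"ry": -5.2,"rz": -0.5}

```text
time: 6.75
tool_pos: [0.5556, -0.0193, 0.2506]
tool_rot: [2.706, -0.003, 1.571]
contact_force: [0.0, 0.2, -1.8]
opening: 0.0078
grip_force: 30.0
```

Run:
```python
from h import *
for al,z in ((25,.25),(25,.123)):
  D=R.from_euler('y',-np.radians(al))*R.from_euler('xyz',[np.pi,0,np.pi/2])
  print(rel([.555,-.02,z],D))
s=observe(); print(s["tool_pos"],s["tool_rot"],s["qpos"],s["opening"])
```

```text
(array([-0.7, -0.8,  0.4]), array([-0.06, -0.17, -0.08]))
(array([ -1.1, -54.3, 115.5]), array([-0.06, -0.17, -0.08]))
[ 0.55555591 -0.01933775  0.25064688] [ 2.70637338 -0.00325224  1.57069264] [-0.21545717  0.27545911  1.81980643  0.15923058  0.62658421 -0.32385062] 0.007828004531401858
```

Call:
arm_command:
  series:
    - {"x": 0,"y": -16,"z": 35,"rx": 0,"ry": 0,"rz": 0}
    - {"x": 0,"y": -36,"z": 77,"rx": 0,"ry": 0,"rz": 0}
    - {"x": 0,"y": -50,"z": 107,"rx": 0,"ry": 0,"rz": 0}
    - {"x": 0,"y": -53,"z": 113,"rx": 0,"ry": 0,"rz": 0}
    - {"x": 0,"y": -53,"z": 114,"rx": 0,"ry": 0,"rz": 0}
    - {"x": 0,"y": -53,"z": 114,"rx": 0,"ry": 0,"rz": 0}

```text
time: 7.35
tool_pos: [0.5565, -0.0195, 0.1267]
tool_rot: [2.704, -0.003, 1.57]
contact_force: [0.0, -0.1, -2.7]
opening: 0.0076
grip_force: 30.0
```

Run:
```python
from h import *
s=observe(); print(s["tool_pos"],s["tool_rot"],s["qpos"],s["contact_force"])
```

```text
[ 0.55653893 -0.01951572  0.12668814] [ 2.70404279e+00 -2.66757550e-03  1.56989323e+00] [-0.21514765  0.47356217  1.95678088  0.3210203   0.29735119 -0.50132815] [ 0.02172568 -0.05568448 -2.7020423 ]
```

Call:
arm_command:
  series:
    - {"x": 0,"y": -2,"z": 4,"rx": 1,"ry": 0,"rz": 0}
    - {"x": 0,"y": -2,"z": 4,"rx": 1,"ry": 0,"rz": 0}
    - {"x": 0,"y": -2,"z": 4,"rx": 1,"ry": 0,"rz": 0}

```text
time: 7.65
tool_pos: [0.5576, -0.0197, 0.1236]
tool_rot: [2.718, -0.001, 1.57]
contact_force: [-1.3, 0.6, 6.3]
opening: 0.0078
grip_force: 30.0
```

Call:
arm_command:
  series:
    - {"x": 0,"y": 0,"z": 0,"rx": 0,"ry": 0,"rz": 0}
    - {"x": 0,"y": 0,"z": 0,"rx": 0,"ry": 0,"rz": 0}
    - {"x": 0,"y": 0,"z": 0,"rx": 0,"ry": 0,"rz": 0}
    - {"x": 0,"y": 0,"z": 0,"rx": 0,"ry": 0,"rz": 0}
    - {"x": 0,"y": 0,"z": 0,"rx": 0,"ry": 0,"rz": 0}
    - {"x": 0,"y": 0,"z": 0,"rx": 0,"ry": 0,"rz": 0}
  hand: 40

```text
time: 8.25
tool_pos: [0.5561, -0.0193, 0.1214]
tool_rot: [2.723, -0.003, 1.57]
contact_force: [-0.3, -0.3, 0.2]
opening: 0.0399
grip_force: 0.4
```

Run:
```python
from h import *
s=observe(); print(s["tool_pos"],s["tool_rot"],s["contact_force"],s["time"],s["opening"])
p=read_camera("side"); cv2.imwrite("pics/s3.png",cv2.resize(p["pixels"][100:320,200:480],None,fx=2.5,fy=2.5))
```

```text
[ 0.55614126 -0.01932392  0.12135616] [ 2.72277386 -0.00276144  1.57026527] [-0.27890921 -0.33239878  0.21232116] 8.25 0.03992830515061179
```

View pics/s3.png

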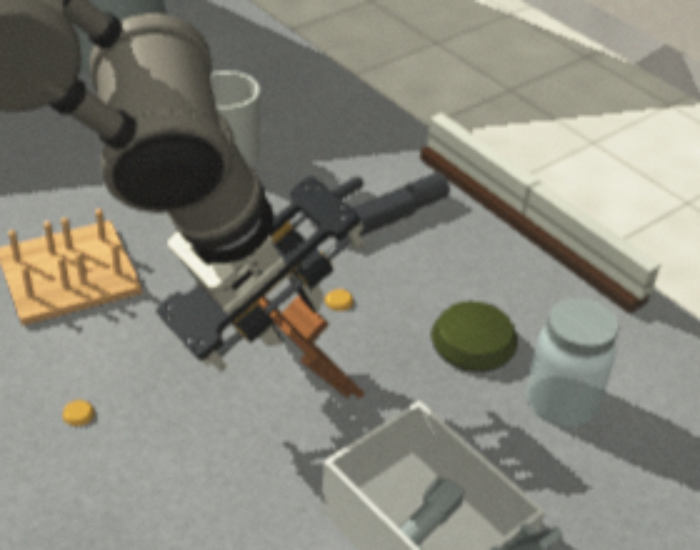

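Lid leans on the lower finger, far edge on the worktop (crop about 355,393). Opening further and lowering.

Call:
arm_command:
  series:
    - {"x": 0,"y": 0,"z": 0,"rx": 0,"ry": 0,"rz": 0}
    - {"x": 0,"y": 0,"z": 0,"rx": 0,"ry": 0,"rz": 0}
    - {"x": 0,"y": 0,"z": 0,"rx": 0,"ry": 0,"rz": 0}
    - {"x": 0,"y": 0,"z": 0,"rx": 0,"ry": 0,"rz": 0}
    - {"x": 0,"y": 0,"z": 0,"rx": 0,"ry": 0,"rz": 0}
    - {"x": 0,"y": -3,"z": 6,"rx": 2,"ry": 0,"rz": 0}
    - {"x": 0,"y": -6,"z": 12,"rx": 4,"ry": 0,"rz": 0}
    - {"x": 0,"y": -9,"z": 18,"rx": 4,"ry": 0,"rz": 0}
    - {"x": 0,"y": -9,"z": 18,"rx": 4,"ry": 0,"rz": 0}
  hand: 90

```text
time: 9.2
tool_pos: [0.5548, -0.0191, 0.1003]
tool_rot: [2.793, -0.003, 1.57]
contact_force: [-0.4, -0.6, -1.5]
opening: 0.09
grip_force: 0.3
```

Run:
```python
from h import *
s=observe(); print(s["tool_pos"],s["tool_rot"],s["contact_force"],s["time"],s["opening"])
p=read_camera("side"); cv2.imwrite("pics/s4.png",cv2.resize(p["pixels"][140:300,240:440],None,fx=3,fy=3))
```

```text
[ 0.55478382 -0.01913329  0.10034095] [ 2.79335555 -0.00307604  1.57045543] [-0.368267   -0.63376871 -1.47694244] 9.2 0.09002901565009665
```

View pics/s4.png

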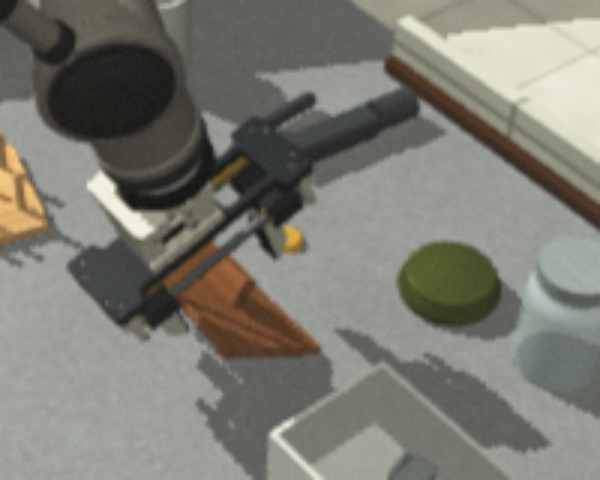

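Call:
arm_command:
  series:
    - {"x": 0,"y": -9,"z": -3,"rx": 0,"ry": 0,"rz": 0}
    - {"x": 0,"y": -19,"z": -7,"rx": 0,"ry": 0,"rz": 0}
    - {"x": 0,"y": -28,"z": -10,"rx": 0,"ry": 0,"rz": 0}
    - {"x": 0,"y": -38,"z": -14,"rx": 0,"ry": 0,"rz": 0}
    - {"x": 0,"y": -40,"z": -15,"rx": 0,"ry": 0,"rz": 0}
    - {"x": 0,"y": -40,"z": -15,"rx": 0,"ry": 0,"rz": 0}

```text
time: 9.85
tool_pos: [0.5124, -0.0194, 0.1022]
tool_rot: [2.792, -0.003, 1.57]
contact_force: [-0.0, -0.2, -0.0]
opening: 0.09
grip_force: 0.0
```

```bash
cat >> h.py <<'E'
def flat_model(v,z=.008): return place(LID,R.from_euler('z',v[2]),[v[0],v[1],z])
E
python3 - <<'E'
from h import *
s=observe(); print(s["tool_pos"],s["tool_rot"],s["contact_force"],s["time"],s["opening"])
p=read_camera("side"); cv2.imwrite("pics/s5.png",cv2.resize(p["pixels"][140:300,240:440],None,fx=3,fy=3))
for q in ("lid","lid_handle","lid_edge"): print([(np.round(d["point"],3),d["confidence"]) for d in mark_of(p,q)])
E
```

```text
[ 0.51243229 -0.01939055  0.10215068] [ 2.79155899e+00 -2.52226034e-03  1.56988601e+00] [-0.02181399 -0.20736058 -0.03724378] 9.85 0.08996628509061826
[(array([ 0.554, -0.021,  0.012]), 0.66), (array([ 0.678,  0.027, -0.   ]), 0.62)]
[(array([ 0.555, -0.019,  0.029]), 0.77)]
[(array([ 0.502, -0.018,  0.01 ]), 0.91), (array([ 0.56 , -0.343,  0.079]), 0.18)]
```

View pics/s5.png

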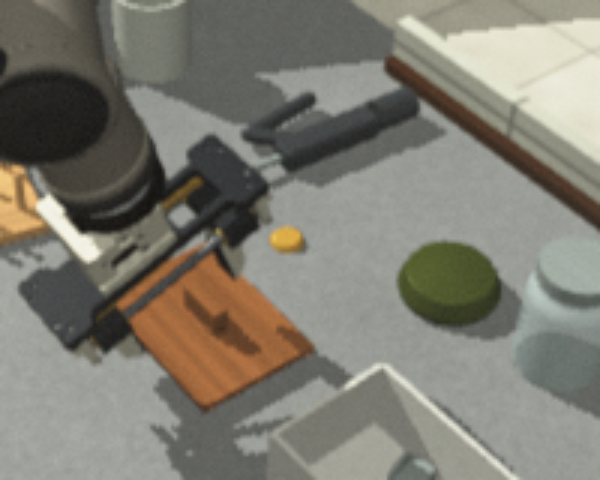

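The lid lies flat with its handle up (crop about 220,315). Lifting clear and measuring it.

Call:
arm_command:
  series:
    - {"x": 0,"y": 15,"z": -42,"rx": 0,"ry": 0,"rz": 0}
    - {"x": 0,"y": 30,"z": -85,"rx": 4,"ry": 0,"rz": 0}
    - {"x": 0,"y": 44,"z": -130,"rx": 12,"ry": 0,"rz": 0}
    - {"x": 100,"y": 0,"z": -170,"rx": 20,"ry": 0,"rz": 0}
    - {"x": 160,"y": -60,"z": -190,"rx": 20,"ry": 0,"rz": 0}
    - {"x": 160,"y": -60,"z": -190,"rx": 20,"ry": 0,"rz": 0}
    - {"x": 160,"y": -60,"z": -190,"rx": 20,"ry": 0,"rz": 0}

```text
time: 10.75
tool_pos: [0.3928, 0.1386, 0.2599]
tool_rot: [3.141, -0.003, 1.57]
contact_force: [1.3, 0.1, -0.2]
opening: 0.0899
grip_force: 0.0
```

Run:
```python
from h import *
s=observe(); print(s["tool_pos"],s["tool_rot"],s["time"])
B=[(.53,.58),(-.05,.01),(-.4,.4)]
o=obs("lid"); print(fit(flat_model,o,B))
for k in o: print(fit(flat_model,[k],B))
for p,_ in o:
  for q in ("lid_handle",): print([(np.round(d["point"],4),d["confidence"]) for d in mark_of(p,q)[:1]])
B=[(.53,.575),(-.275,-.23),(-.4,.4),(1.4,2.3)]
# tin: fit body-only masks, opened to strip the thin clamp
k=np.ones((13,13),np.uint8)
to=[(p,cv2.morphologyEx(m,cv2.MORPH_OPEN,k)) for p,m in obs("tin")]
bm=lambda v: tin_model(list(v)+[1.6])[:1]
print(fit(bm,to,B[:3])); [print(fit(bm,[x],B[:3])) for x in to]
im=o[0][0]["pixels"].copy()
```

```text
[0.39283422 0.13863831 0.25985882] [ 3.14110295e+00 -2.85355551e-03  1.56969614e+00] 10.75
top lid 0.75 3510
side lid 0.56 2231
(array([ 0.557 , -0.0209,  0.0092]), np.float64(1.042))
(array([0.5573, 0.009 , 0.0103]), np.float64(1.0))
(array([ 0.557 , -0.0209,  0.0092]), np.float64(0.042))
[]
[(array([ 0.5544, -0.0207,  0.0266]), 0.97)]
top tin 0.77 3333
side tin 0.9 4598
(array([ 0.5579, -0.2497,  0.0373]), np.float64(0.386))
(array([ 0.5586, -0.2488,  0.0617]), np.float64(0.268))
(array([ 0.5577, -0.2503,  0.0283]), np.float64(0.111))
```

```bash
cat > m2.py <<'E'
from h import *
to=obs("tin"); v0=[.5577,-.2497,.037]
out=[]
for p,m in to:
    ign=sil(place([box((-32,-135,0),(32,-77,140))],R.from_euler('z',v0[2]),[v0[0],v0[1],0]),p)>0
    out.append((p,m,~ign))
def cost(v,sel):
    c=0
    for p,m,w in sel:
        a=sil(tin_model(list(v)+[1.6])[:1],p)*w; b=m*w
        c+=1-np.minimum(a,b).sum()/np.maximum(a,b).sum()
    return c
from scipy.optimize import differential_evolution as DE
for sel in (out,out[:1],out[1:]):
    r=DE(lambda v:cost(v,sel),[(.54,.575),(-.27,-.23),(-.15,.25)],maxiter=40,popsize=8,seed=1); print(np.round(r.x,4),round(r.fun,3))
    best=r.x if sel is out else best
for q in ("clamp_hinge","tin"):
    for p,_,_ in out: print(q,[(np.round(d["point"],4),d["confidence"]) for d in mark_of(p,q)[:1]])
vis=[]
for p,m,w in out:
    im=cv2.resize(p["pixels"],None,fx=4,fy=4,interpolation=cv2.INTER_NEAREST)
    for X in tin_model(list(best)+[2.1]):
        u=cv2.projectPoints(X,p["rvec"],p["tvec"],p["K"],None)[0].reshape(-1,2)
        cv2.polylines(im,[np.round((cv2.convexHull(u.astype(np.float32))+.5)*4).astype(int)],True,(0,0,255),1)
    vis.append(im)
a=vis[0][190*4:290*4,375*4:475*4]; b=vis[1][255*4:355*4,325*4:425*4]
cv2.imwrite("pics/m2.png",np.hstack([a,b]))
E
python3 m2.py
```

```text
top tin 0.58 3566
side tin 0.74 4573
[ 0.5573 -0.2492  0.0461] 0.251
[ 0.5565 -0.246   0.0463] 0.126
[ 0.5577 -0.2508  0.0398] 0.103
clamp_hinge [(array([ 0.5606, -0.3322,  0.0789]), 0.67)]
clamp_hinge [(array([ 0.5631, -0.342 ,  0.0824]), 0.91)]
tin [(array([ 0.5538, -0.2522, -0.0024]), 0.63)]
tin [(array([ 0.5593, -0.2472, -0.0039]), 0.78)]
```

View pics/m2.png

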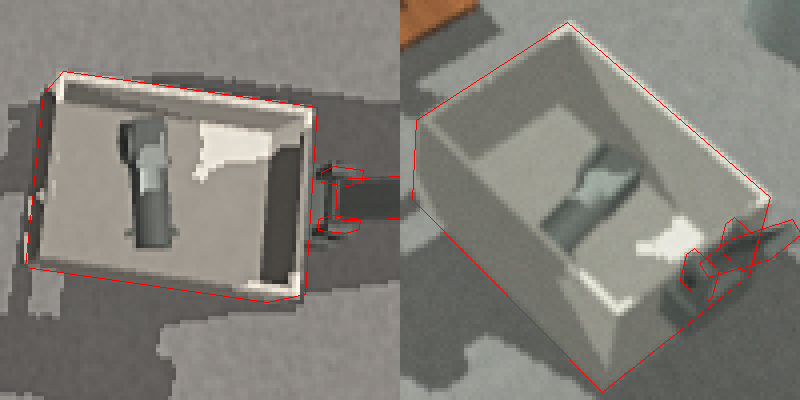

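The overlaid tin outline matches both pictures to about a pixel; rim corners at crop (62,72) and (313,107) are on the line. Taking the lid by its handle.

Run:
```python
from h import *
D=R.from_euler('xyz',[np.pi,0,1.580])
for z in (.17,.0852): print(rel([.557,-.0209,z],D))
```

```text
(array([-158.4,  163.3,   89.3]), array([ 0.02, -0.15, -0.56]))
(array([-158.6,  163.3,  174.1]), array([ 0.02, -0.15, -0.56]))
```

Call:
arm_command:
  series:
    - {"x": -40,"y": 40,"z": 20,"rx": 0,"ry": -0.1,"rz": -0.5}
    - {"x": -80,"y": 80,"z": 45,"rx": 0,"ry": -0.1,"rz": -0.5}
    - {"x": -115,"y": 120,"z": 70,"rx": 0,"ry": -0.1,"rz": -0.5}
    - {"x": -150,"y": 155,"z": 89,"rx": 0,"ry": -0.1,"rz": -0.5}
    - {"x": -158.5,"y": 163.3,"z": 89,"rx": 0,"ry": -0.1,"rz": -0.5}
    - {"x": -158.5,"y": 163.3,"z": 89,"rx": 0,"ry": -0.1,"rz": -0.5}
    - {"x": -158.5,"y": 163.3,"z": 125,"rx": 0,"ry": -0.1,"rz": -0.5}
    - {"x": -158.5,"y": 163.3,"z": 155,"rx": 0,"ry": -0.1,"rz": -0.5}
    - {"x": -158.5,"y": 163.3,"z": 170,"rx": 0,"ry": -0.1,"rz": -0.5}
    - {"x": -158.5,"y": 163.3,"z": 174,"rx": 0,"ry": -0.1,"rz": -0.5}
    - {"x": -158.5,"y": 163.3,"z": 174,"rx": 0,"ry": -0.1,"rz": -0.5}
    - {"x": -158.5,"y": 163.3,"z": 174,"rx": 0,"ry": -0.1,"rz": -0.5}
  hand: 60

```text
time: 12.85
tool_pos: [0.5575, -0.0206, 0.0864]
tool_rot: [3.14, -0.001, 1.579]
contact_force: [0.8, -0.3, -1.1]
opening: 0.0601
grip_force: 0.0
```

Call:
arm_command:
  series:
    - {"x": 0,"y": 0,"z": 0,"rx": 0,"ry": 0,"rz": 0}
    - {"x": 0,"y": 0,"z": 0,"rx": 0,"ry": 0,"rz": 0}
    - {"x": 0,"y": 0,"z": 0,"rx": 0,"ry": 0,"rz": 0}
    - {"x": 0,"y": 0,"z": 0,"rx": 0,"ry": 0,"rz": 0}
    - {"x": 0,"y": 0,"z": 0,"rx": 0,"ry": 0,"rz": 0}
    - {"x": 0,"y": 0,"z": 0,"rx": 0,"ry": 0,"rz": 0}
    - {"x": 0,"y": 0,"z": 0,"rx": 0,"ry": 0,"rz": 0}
    - {"x": 0,"y": 0,"z": 0,"rx": 0,"ry": 0,"rz": 0}
  hand: 0
  squeeze: 30

```text
time: 13.65
tool_pos: [0.5569, -0.0207, 0.0852]
tool_rot: [-3.142, -0.001, 1.579]
contact_force: [-0.6, -0.4, 0.4]
opening: 0.0139
grip_force: 30.0
```

Run:
```python
from h import *
s=observe(); print(s["tool_pos"],s["tool_rot"],s["opening"],s["contact_force"])
# offset lid->tin keeping tool/lid relation; lid yaw now follows the tool
o=obs("lid",("side",)); print(fit(flat_model,o,[(.53,.58),(-.05,.01),(-.2,.2)]))
w=.041; t=np.array([.5577,-.2505])
D=R.from_euler('xyz',[np.pi,0,np.pi/2+w])
p=np.array(s["tool_pos"]); off=R.from_euler('z',w-(s["tool_rot"][2]-np.pi/2)).apply([p[0]-.557,p[1]+.0209,0])
for dz in (.100,.064,.0615): print(rel([t[0]+off[0],t[1]+off[1],p[2]+dz],D))
```

```text
[ 0.55686365 -0.02072876  0.08523893] [-3.14153722e+00 -9.59658617e-04  1.57900752e+00] 0.013902136472678964 [-0.60227176 -0.44950747  0.43542187]
side lid 0.78 1253
(array([ 0.5593, -0.0214, -0.0239]), np.float64(0.424))
(array([-229.5,   -1.2, -100.2]), array([ 0.  , -0.05, -1.87]))
(array([-229.6,   -1.2,  -64.2]), array([ 0.  , -0.05, -1.87]))
(array([-229.6,   -1.2,  -61.7]), array([ 0.  , -0.05, -1.87]))
```

Call:
arm_command:
  series:
    - {"x": 0,"y": 0,"z": -35,"rx": 0,"ry": 0,"rz": 0}
    - {"x": 0,"y": 0,"z": -80,"rx": 0,"ry": 0,"rz": 0}
    - {"x": 0,"y": 0,"z": -100,"rx": 0,"ry": 0,"rz": 0}
    - {"x": -40,"y": 0,"z": -100,"rx": 0,"ry": 0,"rz": -0.5}
    - {"x": -85,"y": 0,"z": -100,"rx": 0,"ry": 0,"rz": -1}
    - {"x": -130,"y": 0,"z": -100,"rx": 0,"ry": 0,"rz": -1.9}
    - {"x": -175,"y": -1,"z": -100,"rx": 0,"ry": 0,"rz": -1.9}
    - {"x": -210,"y": -1.2,"z": -100,"rx": 0,"ry": 0,"rz": -1.9}
    - {"x": -229.6,"y": -1.2,"z": -100,"rx": 0,"ry": 0,"rz": -1.9}
    - {"x": -229.6,"y": -1.2,"z": -85,"rx": 0,"ry": 0,"rz": -1.9}
    - {"x": -229.6,"y": -1.2,"z": -78,"rx": 0,"ry": 0,"rz": -1.9}
    - {"x": -229.6,"y": -1.2,"z": -78,"rx": 0,"ry": 0,"rz": -1.9}

```text
time: 14.95
tool_pos: [0.557, -0.2492, 0.1615]
tool_rot: [-3.139, -0.003, 1.613]
contact_force: [-0.9, 0.0, -2.1]
opening: 0.0137
grip_force: 30.0
```

Run:
```python
from h import *
s=observe(); print(s["tool_pos"],s["tool_rot"],s["opening"],s["contact_force"],s["time"])
o=obs("lid")
w=.041
ex=[(.52,.6),(-.29,-.21),(-.2,.25)]
z=s["tool_pos"][2]-.0772
for k in o: print(fit(lambda v:flat_model(v,z),[k],ex))
p=o[-1][0]
im=p["pixels"]; cv2.imwrite("pics/s6.png",cv2.resize(im[210:370,300:460],None,fx=3.7,fy=3.7))
```

```text
[ 0.55699086 -0.24917863  0.16150323] [-3.13890582 -0.00321378  1.612838  ] 0.013650909795665118 [-0.89532344  0.04866942 -2.08827674] 14.95
top lid 0.89 643
side lid 0.36 1082
(array([ 0.582 , -0.2168,  0.2498]), np.float64(0.799))
(array([ 0.5636, -0.2113,  0.0308]), np.float64(1.0))
```

View pics/s6.png

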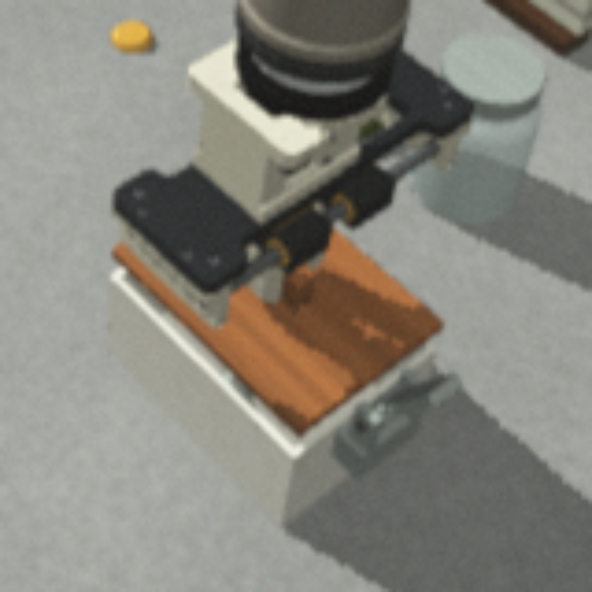

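The lid hovers squarely over the tin, with its corners at crop (300,432) and (440,325) just above the rim corners. Lowering.

Call:
arm_command:
  series:
    - {"x": 0,"y": 0,"z": 4,"rx": 0,"ry": 0,"rz": 0}
    - {"x": 0,"y": 0,"z": 8,"rx": 0,"ry": 0,"rz": 0}
    - {"x": 0,"y": 0,"z": 10,"rx": 0,"ry": 0,"rz": 0}
    - {"x": 0,"y": 0,"z": 10,"rx": 0,"ry": 0,"rz": 0}
    - {"x": 0,"y": 0,"z": 10,"rx": 0,"ry": 0,"rz": 0}

```text
time: 15.65
tool_pos: [0.5576, -0.2504, 0.153]
tool_rot: [3.141, -0.001, 1.612]
contact_force: [-0.4, 0.2, -1.9]
opening: 0.0139
grip_force: 30.0
```

Call:
arm_command:
  series:
    - {"x": 0,"y": 0,"z": 2,"rx": 0,"ry": 0,"rz": 0}
    - {"x": 0,"y": 0,"z": 4,"rx": 0,"ry": 0,"rz": 0}
    - {"x": 0,"y": 0,"z": 6,"rx": 0,"ry": 0,"rz": 0}
    - {"x": 0,"y": 0,"z": 6,"rx": 0,"ry": 0,"rz": 0}
    - {"x": 0,"y": 0,"z": 6,"rx": 0,"ry": 0,"rz": 0}

```text
time: 16.15
tool_pos: [0.5577, -0.2504, 0.1473]
tool_rot: [3.141, -0.001, 1.612]
contact_force: [-0.2, -0.4, 0.7]
opening: 0.0136
grip_force: 30.0
```

Call:
arm_command:
  series:
    - {"x": 0,"y": 0,"z": 0,"rx": 0,"ry": 0,"rz": 0}
    - {"x": 0,"y": 0,"z": 0,"rx": 0,"ry": 0,"rz": 0}
    - {"x": 0,"y": 0,"z": 0,"rx": 0,"ry": 0,"rz": 0}
    - {"x": 0,"y": 0,"z": 0,"rx": 0,"ry": 0,"rz": 0}
    - {"x": 0,"y": 0,"z": 0,"rx": 0,"ry": 0,"rz": 0}
    - {"x": 0,"y": 0,"z": -30,"rx": 0,"ry": 0,"rz": 0}
    - {"x": 0,"y": 0,"z": -70,"rx": 0,"ry": 0,"rz": 0}
    - {"x": 0,"y": 0,"z": -100,"rx": 0,"ry": 0,"rz": 0}
    - {"x": 0,"y": 0,"z": -100,"rx": 0,"ry": 0,"rz": 0}
  hand: 50

```text
time: 17.05
tool_pos: [0.5592, -0.2514, 0.2522]
tool_rot: [3.134, 0.004, 1.612]
contact_force: [-0.3, -0.2, 0.6]
opening: 0.0499
grip_force: 0.0
```

Run:
```python
from h import *
s=observe(); print(s["tool_pos"],s["tool_rot"],s["time"])
p=read_camera("side")
for q in ("lid","lid_handle","lid_edge","clamp_tip","clamp_hinge"): print(q,[(np.round(d["point"],4),d["confidence"]) for d in mark_of(p,q)[:2]])
cv2.imwrite("pics/s7.png",cv2.resize(p["pixels"][210:370,300:460],None,fx=3.7,fy=3.7))
w=.041; D=R.from_euler('xyz',[np.pi,0,np.pi/2+w]); Q=R.from_euler('z',w)
def tp(y,z): return rel(np.array([.5577,-.2505,0])+Q.apply([0,y,z]),D)
print(tp(-.1395,.247),tp(-.1395,.0825+.034+.0655))
for a in np.arange(2.1,-.01,-.15):
    y=45*np.cos(a)-4*np.sin(a); z=45*np.sin(a)+4*np.cos(a)
    print(round(a,2),tp((-88+y-9.5)/1e3,(82.5+z+65.5)/1e3)[0])
```

```text
[ 0.55920806 -0.25138292  0.2521506 ] [3.13358749 0.00422251 1.61221781] 17.05
lid [(array([ 0.5542, -0.2494,  0.0723]), 0.95)]
lid_handle [(array([ 0.5563, -0.2495,  0.0874]), 0.87), (array([ 0.5572, -0.2492,  0.0726]), 0.75)]
lid_edge [(array([ 0.5581, -0.2481,  0.0731]), 0.62)]
clamp_tip [(array([ 0.5604, -0.3633,  0.1282]), 0.59), (array([ 0.562 , -0.3391,  0.0807]), 0.59)]
clamp_hinge [(array([ 0.5639, -0.3386,  0.0803]), 0.79)]
(array([-139.8,    0.5,   -1.9]), array([-0.12, -0.15,  0.02])) (array([-140. ,    0.6,   63.1]), array([-0.12, -0.15,  0.02]))
2.1 [-124.2    0.6   60.3]
1.95 [-118.3    0.6   56.8]
1.8 [-112.1    0.6   54.2]
1.65 [-105.5    0.6   52.6]
1.5 [-98.8   0.6  52. ]
1.35 [-92.    0.6  52.4]
1.2 [-85.4   0.6  53.8]
1.05 [-79.1   0.6  56.2]
0.9 [-73.1   0.7  59.5]
0.75 [-67.8   0.7  63.7]
0.6 [-63.1   0.7  68.6]
0.45 [-59.2   0.7  74.1]
0.3 [-56.2   0.7  80.2]
0.15 [-54.2   0.7  86.6]
0.0 [-53.1   0.7  93.3]
```

View pics/s7.png

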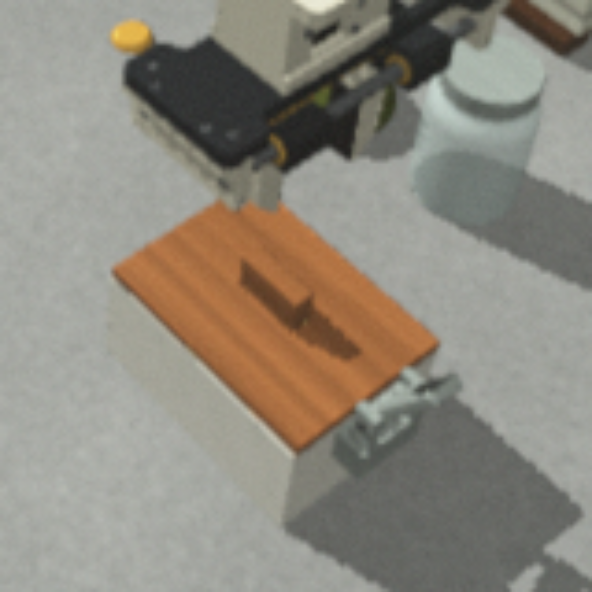

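The lid is seated flush on the rim, with corners at crop (295,447) and (438,345). Going round behind the clamp with closed fingers.

Call:
arm_command:
  series:
    - {"x": -45,"y": 0,"z": 0,"rx": 0,"ry": 0,"rz": 0}
    - {"x": -90,"y": 0,"z": 0,"rx": 0,"ry": 0,"rz": 0}
    - {"x": -130,"y": 0,"z": 0,"rx": 0,"ry": 0,"rz": 0}
    - {"x": -139.5,"y": 0,"z": 0,"rx": 0,"ry": 0,"rz": 0}
    - {"x": -139.5,"y": 0,"z": 0,"rx": 0,"ry": 0,"rz": 0}
    - {"x": -139.5,"y": 0,"z": 0,"rx": 0,"ry": 0,"rz": 0}
    - {"x": -139.5,"y": 0,"z": 20,"rx": 0,"ry": 0,"rz": 0}
    - {"x": -139.5,"y": 0,"z": 40,"rx": 0,"ry": 0,"rz": 0}
    - {"x": -139.5,"y": 0,"z": 58,"rx": 0,"ry": 0,"rz": 0}
    - {"x": -139.5,"y": 0,"z": 58,"rx": 0,"ry": 0,"rz": 0}
  hand: 0

```text
time: 18.35
tool_pos: [0.5629, -0.387, 0.1862]
tool_rot: [-3.138, -0.005, 1.614]
contact_force: [-0.1, 0.7, 0.7]
opening: 0.0006
grip_force: 0.0
```

Call:
arm_command:
  series:
    - {"x": 8,"y": 0,"z": 0,"rx": 0,"ry": 0,"rz": 0}
    - {"x": 15.5,"y": 0,"z": -2.5,"rx": 0,"ry": 0,"rz": 0}
    - {"x": 21.5,"y": 0,"z": -6,"rx": 0,"ry": 0,"rz": 0}
    - {"x": 27.5,"y": 0,"z": -8.5,"rx": 0,"ry": 0,"rz": 0}
    - {"x": 34,"y": 0,"z": -10,"rx": 0,"ry": 0,"rz": 0}
    - {"x": 41,"y": 0,"z": -11,"rx": 0,"ry": 0,"rz": 0}
    - {"x": 48,"y": 0,"z": -10.5,"rx": 0,"ry": 0,"rz": 0}
    - {"x": 54.5,"y": 0,"z": -9,"rx": 0,"ry": 0,"rz": 0}
    - {"x": 60.5,"y": 0,"z": -6.5,"rx": 0,"ry": 0,"rz": 0}
    - {"x": 66.5,"y": 0,"z": -3.5,"rx": 0,"ry": 0,"rz": 0}
    - {"x": 72,"y": 0,"z": 1,"rx": 0,"ry": 0,"rz": 0}
    - {"x": 76.5,"y": 0,"z": 5.5,"rx": 0,"ry": 0,"rz": 0}
    - {"x": 80.5,"y": 0,"z": 11,"rx": 0,"ry": 0,"rz": 0}
    - {"x": 83.5,"y": 0,"z": 17,"rx": 0,"ry": 0,"rz": 0}
    - {"x": 85.5,"y": 0,"z": 23.5,"rx": 0,"ry": 0,"rz": 0}
    - {"x": 86.5,"y": 0,"z": 28,"rx": 0,"ry": 0,"rz": 0}
    - {"x": 86.5,"y": 0,"z": 30,"rx": 0,"ry": 0,"rz": 0}
    - {"x": 86.5,"y": 0,"z": 30,"rx": 0,"ry": 0,"rz": 0}

```text
time: 20.15
tool_pos: [0.5596, -0.3034, 0.1584]
tool_rot: [-3.141, -0.001, 1.612]
contact_force: [0.1, 0.4, 0.4]
opening: 0.0002
grip_force: 0.0
```

Call:
arm_command:
  series:
    - {"x": 0,"y": 0,"z": 3,"rx": 0,"ry": 0,"rz": 0}
    - {"x": 0,"y": 0,"z": 6,"rx": 0,"ry": 0,"rz": 0}
    - {"x": 0,"y": 0,"z": 7,"rx": 0,"ry": 0,"rz": 0}
    - {"x": 0,"y": 0,"z": 7,"rx": 0,"ry": 0,"rz": 0}
    - {"x": 0,"y": 0,"z": 7,"rx": 0,"ry": 0,"rz": 0}

```text
time: 20.65
tool_pos: [0.5599, -0.3034, 0.1523]
tool_rot: [3.141, -0.001, 1.612]
contact_force: [-0.2, 0.7, 2.8]
opening: 0.0006
grip_force: 1.7
```

Run:
```python
from h import *
s=observe(); print(s["tool_pos"],s["contact_force"])
p=read_camera("side")
print([(np.round(d["point"],4),d["confidence"]) for d in mark_of(p,"clamp_tip")[:2]])
cv2.imwrite("pics/s8.png",cv2.resize(p["pixels"][210:370,300:460],None,fx=3.7,fy=3.7))
```

```text
[ 0.5598927  -0.30335997  0.15226521] [-0.21941574  0.67118627  2.75872268]
[]
```

View pics/s8.png

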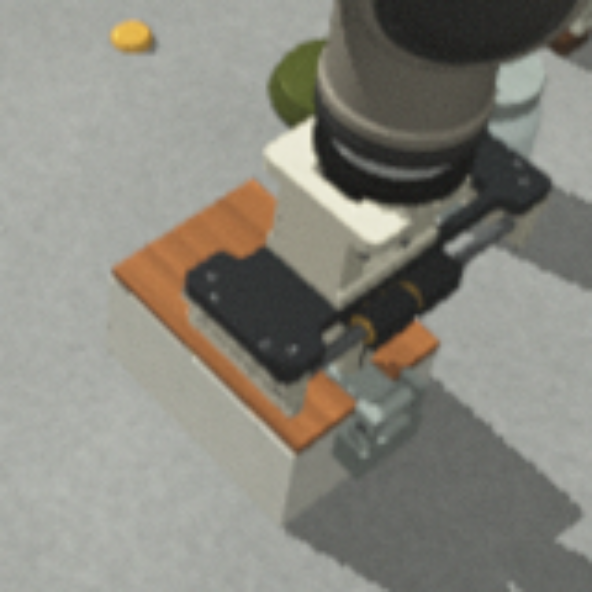

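The clamp bar lies over the lid at crop (375,390). Pressing until it stops.

Call:
arm_command:
  series:
    - {"x": 0,"y": 0,"z": 1,"rx": 0,"ry": 0,"rz": 0}
    - {"x": 0,"y": 0,"z": 1.5,"rx": 0,"ry": 0,"rz": 0}
    - {"x": 0,"y": 0,"z": 1.5,"rx": 0,"ry": 0,"rz": 0}
    - {"x": 0,"y": 0,"z": 1.5,"rx": 0,"ry": 0,"rz": 0}

```text
time: 21.15
tool_pos: [0.5599, -0.3034, 0.152]
tool_rot: [3.14, -0.0, 1.612]
contact_force: [-4.1, 3.1, 11.7]
opening: 0.0003
grip_force: 5.8
```

Call:
arm_command:
  series:
    - {"x": 0,"y": 0,"z": -20,"rx": 0,"ry": 0,"rz": 0}
    - {"x": 0,"y": 0,"z": -60,"rx": 0,"ry": 0,"rz": 0}
    - {"x": 0,"y": 0,"z": -100,"rx": 0,"ry": 0,"rz": 0}
    - {"x": 45,"y": -40,"z": -120,"rx": 0,"ry": 0,"rz": 0}
    - {"x": 90,"y": -80,"z": -120,"rx": 0,"ry": 0,"rz": 0}
    - {"x": 130,"y": -100,"z": -120,"rx": 0,"ry": 0,"rz": 0}
    - {"x": 150,"y": -100,"z": -120,"rx": 0,"ry": 0,"rz": 0}
    - {"x": 150,"y": -100,"z": -120,"rx": 0,"ry": 0,"rz": 0}

```text
time: 21.95
tool_pos: [0.4519, -0.1545, 0.2709]
tool_rot: [-3.141, -0.002, 1.615]
contact_force: [-0.0, -0.6, 0.3]
opening: 0.0003
grip_force: 0.0
```

Run:
```python
from h import *
s=observe(); print(s["tool_pos"],s["contact_force"],s["time"])
p=read_camera("side")
for q in ("clamp_tip","lid","cap1","corkscrew","jar","jar_grip","mug"): print(q,[(np.round(d["point"],4),d["confidence"]) for d in mark_of(p,q)[:2]])
cv2.imwrite("pics/s9.png",cv2.resize(p["pixels"][230:370,300:460],None,fx=4,fy=4))
```

```text
[ 0.45190311 -0.15452458  0.27088636] [-0.00625367 -0.59932443  0.30215906] 21.95
clamp_tip [(array([ 0.5565, -0.2787,  0.0786]), 0.62)]
lid [(array([ 0.5577, -0.248 ,  0.0736]), 0.7), (array([ 0.7906,  0.108 , -0.003 ]), 0.68)]
cap1 [(array([ 0.6798,  0.0251, -0.0021]), 0.64), (array([0.3788, 0.0466, 0.0011]), 0.42)]
corkscrew [(array([ 0.7893,  0.109 , -0.0015]), 0.74), (array([0.4628, 0.2303, 0.0026]), 0.27)]
jar [(array([ 7.677e-01, -2.124e-01,  4.000e-04]), 0.67), (array([0.4644, 0.2302, 0.0017]), 0.32)]
jar_grip [(array([ 0.7534, -0.1053, -0.002 ]), 0.83)]
mug [(array([ 0.7323,  0.3244, -0.0012]), 0.42)]
```

View pics/s9.png

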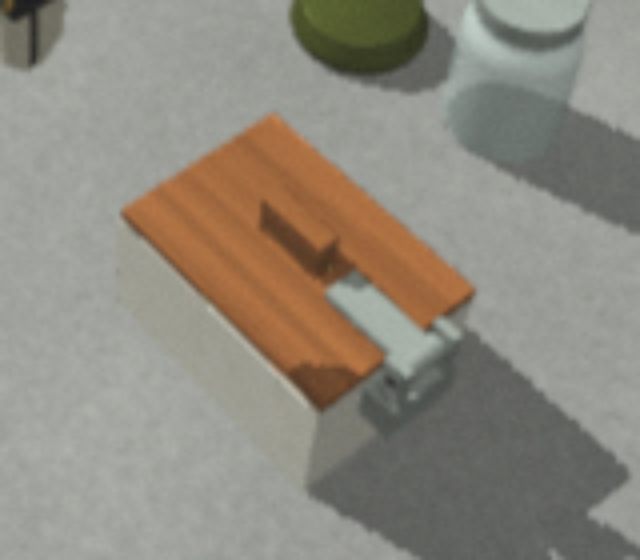

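The clamp lies flat on the seated lid (bar from crop (345,285) to (420,350)), and the other things on the worktop haven't moved.

```bash
python3 -c "
from cell import *
print(hand_in())"
```

```text
the job is handed in; nothing more can be done
None
```

The lid is fully home on the tin, the clamp is pressed down to its stop, and the job is handed in at about 22 s; the other things I could re-check are where they were.

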